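# Make the paint stirrer ready for the next jar

### The arm

A 7-joint arm with a two-finger parallel gripper is mounted at the origin on a cart in front of the work surface, level with it; the furniture and walls round the work are solid. World frame = base frame: x ahead of the robot, y to its left, z up, the work surface at z = 0. Lengths are in m, angles in rad, forces in N, time in s.
With the tool pointing down it reaches from about 0.4 to 0.875 m from the base axis. Payload 19.3 kg.
Tool frame: the origin (TCP) lies on the centre line of the jaws, within the pads' length; the fingertips stand 25 mm ahead of it and the grasp point (between the pads) lies 6 mm ahead of it (tips_ahead is the distance from the TCP to the fingertips, in m); z points along the fingers, y is the direction in which the jaws open and shut (so a half turn about z gives the same grasp; the last joint's range is limited). The gripper opens to 85 mm and grips with 20 to 120 N. Pads are 22 mm wide; open, the fingers measure 114 mm over their backs; the gripper's body (76 mm by 85 mm) begins 54 mm behind the grasp point. The pads swing forward as they close: fully open they stand 13 mm farther back than shut.
Start: joints at [-1.31, 0.521, -0.036, 1.599, 0.021, 1.021, -0.113], TCP at [0.203, 0.591, 0.256] pointing down, gripper open.
Joint ranges: [-2.91, 2.91], [-0.3, 2.13], [-1.5, 1.42], [0.17, 2.43], [-1.26, 4.41], [0.16, 1.93], [-2.52, 2.52]. Speed limits (rad/s): [1.89, 1.89, 2.39, 2.39, 3.01, 3.01, 3.01].

### API

Orientations are given as [roll, pitch, yaw] about the fixed x, y, z axes, in that order (R = Rz(yaw) Ry(pitch) Rx(roll)).
In Python, from workcell import observe, grab_frame, job_done, outline_of, tips_ahead gives the robot as it stands. The module is installed in compiled form; this text tells all that it offers.
- The arm moves only by the tool move_arm, never from a script. Its argument "motion" is a list of rows, each a list of 2 entries, a list of its own where there are three numbers: the shift along the world's x, y, z in mm, then the turn, a rotation vector about the world's x, y, z in rad. A call has 1 to 12 rows; each row is the pose to reach, as a shift and turn from the pose commanded when the call began; what a row does not reach only later rows make up. A row lasts 1/8 s, in which the tool goes at most 62.5 mm and 10.7 degrees, less where a joint would pass 70% of its speed; a pose out of reach is approached as far as the arm can. A call with a gripper value outside its range is refused whole. "jaw" is the finger opening in mm, from 0 to 85.4, set as the call begins (left out, the last holds). The fingers move at their own pace and stop on an object; "grip_force" is the grip in N (left out, the last holds). Time passes only in rows, so rows that repeat a pose let the fingers close. It gives the time, the measured TCP pose, the force and the opening at its end, in the units of the state.
- observe(): the state, without advancing time (a new reading comes with each control period).
- grab_frame(name): name is "scene" or "top" or "wrist"; returns a dict with "frame" (384x512x3 uint8, red, green, blue), "fx", "fy", "cx", "cy" (pixels), "T" (4x4, takes a point from camera to world coordinates); the wrist camera has in their place "mount" (4x4, takes a point from camera to tool coordinates, whose origin is the TCP and whose axes are the flange's). Camera axes: x right, y down, z forward; pixel columns grow to the right and rows downward; lengths in m; the calibration is good to about 2 mm. A picture is of the moment at which its call begins: read the wrist's pose just before it. There is no depth.
- job_done(): hands the job in, once; it reports no verdict.
Trained networks look in the newest picture that a camera, given by its name, has taken for a name from the list of things; names that differ only in an ending like _2 or _b are one class to them, and where a whole thing is asked for, a point or a joint stands for the part that bears it (a point fixed in the world has none). Each returns a list of dicts, best first, with "score" (0 to 1); they miss things now and then, are a little off and sometimes report something else, mostly with a low value. They report only what shows in the picture. A call takes as long as a camera call. They do not tell look-alikes from the thing itself.
- outline_of(label, camera): "pixels" (384x512 bool, what is visible of it) and "pixel" ([column, row] in pixels, amid what is visible of it).
The state is a dict: "clock": time; "qpos": joint angles; "qd": joint speeds; "joint_efforts": joint torques, N m; "position": TCP position; "tool_rot": TCP orientation; "force": force on the tool from outside, world axes, zero at the start; "moment": the same for the moment, N m; "grip_width": finger opening in m.
Only numpy, scipy, OpenCV 4.12 (cv2) and the standard library are available. Lean on these libraries where they do the work, as an engineer would, in place of code of your own. Each camera call takes 0.05 s, during which the arm holds its last target.

### The job

Make the bench stirrer ready for the next batch: first turn its speed knob (the one with the straight bar grip) fully anticlockwise to its off stop. Then stand the squat open paint jar gently and upright in the middle of the round plate, and turn the timer dial (the round fluted one) until its white pointer line points at the one long thick mark of its scale. Keep the jar upright all the way and leave the two small capped jars as they stand.

Things in the scene. Friction and masses are not known exactly. Their poses are not given: they have to be found in the camera images.
- stirrer: Bench stirrer, a fixed low case 230 mm deep (its x) by 260 mm wide (its y) with a flat white deck 60 mm above the table. Origin: centre of its underside; its front with the two black controls faces -x, its round plate is at the rear, +y is to the left seen from the front. It stands in a new place and yaw each time.
- plate_centre (a point): Centre of the upper face of the round aluminium plate, 124 mm in diameter, 78 mm above the table, 45 mm behind the case's centre. Axes as the stirrer's.
- speed_knob (a joint): Speed knob, front left on the deck (68 mm before, 65 mm left of the case's centre), upright axis. 0 rad at the off stop (fully anticlockwise from above), grows clockwise to 4.71. Its straight bar grip and white pointer line point 2.356 - q rad from the stirrer's +x, anticlockwise positive: at 0 to the front left, where its scale has a long thick mark.
- speed_grip (a point): On the speed knob's axis, 84 mm above the table: where to grip. The bar is 60 mm long, 14 mm thick, from 67 to 96 mm above the table, over a skirt disc 66 mm in diameter whose top is at 67 mm. The point turns with the knob; at joint value 0 its x axis is parallel to the stirrer's.
- timer_dial (a joint): Timer dial, front right on the deck (68 mm before, 65 mm right of the case's centre), upright axis. 0 rad fully anticlockwise, grows clockwise to 4.71. Its pointer line points 2.356 - q rad from the stirrer's +x, anticlockwise positive. Scale: 11 marks 0.471 rad apart; the eighth, at 3.299 rad (54 deg clockwise of the stirrer's +x, rear right), is the long thick one.
- timer_grip (a point): On the timer dial's axis, 84 mm above the table: where to grip. Round fluted knob 50 mm in diameter, from 67 to 96 mm above the table, over a skirt disc 66 mm in diameter with top at 67 mm; white pointer line across its top from the axis. The point turns with the dial; at joint value 0 its x axis is parallel to the stirrer's.
- blue_jar: Squat round open paint jar, 57 mm in diameter at the belly (20 to 43 mm up), neck 43 mm in diameter, 64 mm high, about 85 g. Origin: centre of its underside, z up. Stands left of the stirrer (a framed picture on an easel stands behind the space between them, from about x = 0.66 m: carry the jar past on the robot's side); swaps places with the two small capped jars.
- pigment_small: Bystander: small pigment jar with a wide cap, 42 mm in diameter, 49 mm high. Origin: centre of its underside, z up.
- pigment_jar: Bystander: small pigment jar with a wide cap, 45 mm in diameter, 56 mm high. Origin: centre of its underside, z up.
There are look-alikes about, which are no part of the job. Leave any red look-alike of the blue_jar alone.

How it is judged:
On the way, in this order (a step that is already met when the one before it is completed fails the run):
1. the speed knob is at its off stop (within 0.08 rad) (value of joint speed_knob below 0.08 rad), for 0.2 s.
2. the jar stands released and upright on the plate, within 18 mm of its centre (horizontal distance between blue_jar and plate_centre below 0.018 m and z of blue_jar in the frame of plate_centre between -0.005 and 0.005 m and angle between blue_jar's own z axis and vertical below 0.1 rad and linear speed of blue_jar below 0.02 m/s and contact force between the fingers and blue_jar below 0.1 N), for 0.2 s.
At the end, for the whole second after the job is handed in: The speed knob is within 0.08 rad of its off stop, the jar stands at rest, upright and released on the plate within 18 mm of its centre, and the timer dial is within 0.12 rad of the long mark (3.299 rad) (all of step 2 and value of joint speed_knob below 0.08 rad and value of joint timer_dial between 3.179 and 3.419 rad); the robot touches nothing.
It fails at once if one small capped jar (pigment_small) is moved more than 30 mm or tipped (distance of pigment_small from where it was at the start of the episode above 0.03 m or angle between pigment_small's own z axis and vertical above 0.4 rad).
It fails at once if the other small capped jar (pigment_jar) is moved more than 30 mm or tipped (distance of pigment_jar from where it was at the start of the episode above 0.03 m or angle between pigment_jar's own z axis and vertical above 0.4 rad).
It fails at once if the paint jar is tilted by more than 0.5 rad (angle between blue_jar's own z axis and vertical above 0.5 rad).
It fails at once if the paint jar is dropped or pressed on the stirrer with more than 40 N (contact force between blue_jar and stirrer above 40 N).
It also fails if it takes over 59 s, if anything falls off the work surface, if the arm or the gripper's body presses on something with over 40 N, if the wrist force passes 120 N, or if a joint passes its speed limit or range.

## Working session

There is one attempt and no reset: what is moved stays moved. The work goes in short steps, Python scripts to look and compute and a tool call to move; the robot and the scene stay as the last step left them, time stands still between calls to the robot, and variables do not carry over. Pictures are saved under pics/ and viewed, and the job is handed in when it is done.

Besides the shell and the picture viewer there is one more tool, called after "Call:" by a JSON object that holds its "op" and its "data". move_arm: Moves the arm, as the interface text tells. Its arguments: {"type":"object","properties":{"motion":{"type":"array"},"jaw":{"type":"number"},"grip_force":{"type":"number"}},"required":["motion"]}

```bash
mkdir -p pics; python3 - <<'E'
from workcell import *
import cv2,json,numpy as np,pickle
s=observe();print({k:np.round(v,3).tolist() for k,v in s.items()}, tips_ahead)
for n in ["scene","top","wrist"]:
    g=grab_frame(n);pickle.dump(g,open(f'pics/{n}0.pkl','wb'))
    cv2.imwrite(f'pics/{n}0.png',g['frame'][:,:,::-1])
    print(n,g['fx'],g['fy'],g['cx'],g['cy'],np.round(g.get('T',g.get('mount')),4).tolist())
    for l in (["stirrer","speed_knob","timer_dial","blue_jar","pigment_small","pigment_jar"] if n!="wrist" else []):
        for d in outline_of(l,n): print(n,l,round(d['score'],2),np.round(d['pixel'],1),d['pixels'].sum())
E
```

```text
{'clock': 0.0, 'qpos': [-1.31, 0.522, -0.036, 1.6, 0.021, 1.021, -0.113], 'qd': [0.002, 0.001, -0.001, -0.001, 0.001, 0.001, 0.001], 'joint_efforts': [-0.001, -92.71, 1.98, -36.993, 0.018, 0.008, -0.0], 'position': [0.203, 0.591, 0.256], 'tool_rot': [-3.14, 0.0, 2.811], 'force': [0.178, -0.115, -0.159], 'moment': [-0.0, 0.03, 0.015], 'grip_width': 0.085} 0.025
scene 370.4843646695353 370.4843646695353 258.2450767282447 192.5322287186381 [[0.7996, -0.4127, 0.4362, 0.0485], [-0.6004, -0.5356, 0.5939, -0.5054], [-0.0115, -0.7368, -0.676, 0.7356], [0.0, 0.0, 0.0, 1.0]]
scene stirrer 0.86 [341.6 249.1] 8983
scene timer_dial 0.92 [364.7 274.2] 757
scene blue_jar 0.73 [256.6 211.6] 452
scene blue_jar 0.66 [232.4 191.9] 396
scene blue_jar 0.59 [221.9 223.4] 506
scene pigment_small 0.78 [242.8 159. ] 221
scene pigment_small 0.62 [364.6 275.2] 777
scene pigment_jar 0.62 [199.3 154.6] 285
top 414.69217436579567 414.69217436579567 265.2284357968008 186.9503667970419 [[0.0284, -0.9835, 0.1785, 0.2763], [-0.9996, -0.0266, 0.0125, 0.0609], [-0.0076, -0.1788, -0.9839, 1.1613], [0.0, 0.0, 0.0, 1.0]]
top stirrer 0.96 [357.  166.3] 8110
top speed_knob 0.59 [344.4 193.4] 440
top timer_dial 0.96 [391.4 180.8] 474
top blue_jar 0.91 [261.9 232.5] 332
top blue_jar 0.74 [231.8 198.1] 345
top blue_jar 0.73 [274.5 193.6] 318
top pigment_small 0.72 [198.1 159.7] 233
top pigment_small 0.24 [232.1 196.6] 312
top pigment_jar 0.75 [160.9 184.6] 280
wrist 271.7596652952858 271.7596652952858 256.1194148494223 186.50722784547614 [[-0.0004, -0.9653, -0.2611, 0.0657], [1.0, -0.0004, -0.0, -0.0003], [-0.0001, -0.2611, 0.9653, -0.116], [0.0, 0.0, 0.0, 1.0]]
```

```bash
python3 - <<'E'
import cv2
a=cv2.imread('pics/top0.png');cv2.imwrite('pics/top0c.png',cv2.resize(a[100:280,140:440],None,fx=2.66,fy=2.66,interpolation=cv2.INTER_CUBIC))
a=cv2.imread('pics/scene0.png');cv2.imwrite('pics/scene0c.png',cv2.resize(a[120:320,170:450],None,fx=2.8,fy=2.8,interpolation=cv2.INTER_CUBIC))
E
```

```text
(no output)
```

View pics/top0.png

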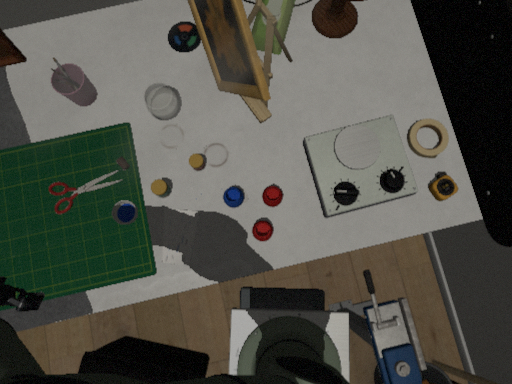

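View pics/top0c.png

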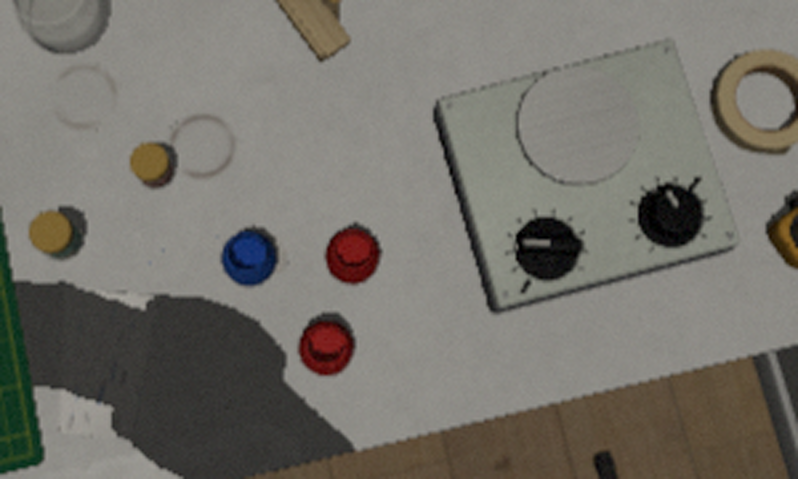

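View pics/scene0c.png

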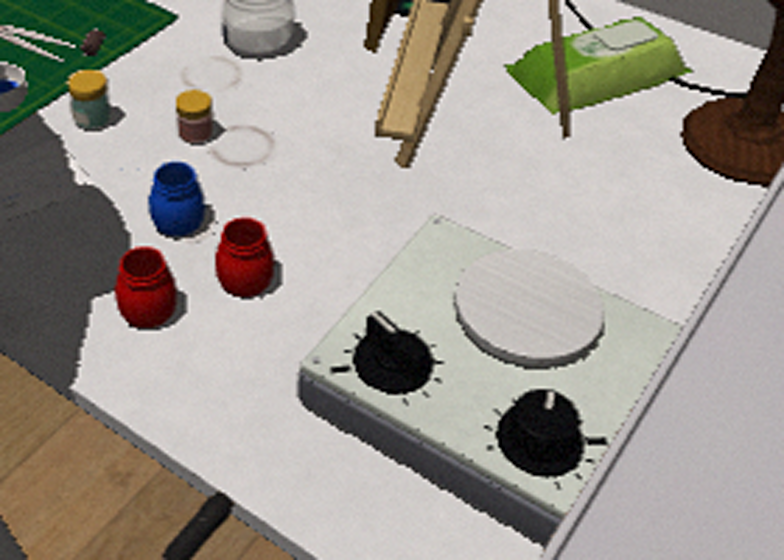

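```bash
cat > h.py <<'E'
import numpy as np,pickle,cv2
from scipy.spatial.transform import Rotation as Ro
def camT(g,obs=None):
    if 'T' in g: return np.array(g['T'])
    T=np.eye(4);T[:3,:3]=Ro.from_euler('xyz',obs['tool_rot']).as_matrix();T[:3,3]=obs['position']
    return T@np.array(g['mount'])
def proj(g,T,P):
    P=np.atleast_2d(P);c=(P-T[:3,3])@T[:3,:3]
    return np.c_[g['fx']*c[:,0]/c[:,2]+g['cx'],g['fy']*c[:,1]/c[:,2]+g['cy']]
def back(g,T,px,z):
    px=np.atleast_2d(px).astype(float);r=np.c_[(px[:,0]-g['cx'])/g['fx'],(px[:,1]-g['cy'])/g['fy'],np.ones(len(px))]@T[:3,:3].T
    return T[:3,3]+r*((z-T[2,3])/r[:,2])[:,None]
def st(pose,P):
    x,y,a=pose;P=np.atleast_2d(P).astype(float);R=np.array([[np.cos(a),-np.sin(a)],[np.sin(a),np.cos(a)]])
    return np.c_[P[:,:2]@R.T+[x,y],P[:,2]]
E
python3 - <<'E'
from h import *
gt=pickle.load(open('pics/top0.pkl','rb'));gs=pickle.load(open('pics/scene0.pkl','rb'))
Tt=camT(gt);Ts=camT(gs)
c=np.array([[438,100],[672,40],[737,242],[495,310]])/2.66+[140,100]
W=back(gt,Tt,c,.06);print(np.round(W,4))
m=np.array([[.115,.13],[.115,-.13],[-.115,-.13],[-.115,.13]])
# procrustes
ce=W[:,:2].mean(0);A=(W[:,:2]-ce);H=m.T@A;a=np.arctan2(H[0,1]-H[1,0],H[0,0]+H[1,1]);print(ce,a,[np.linalg.norm(W[i]-W[(i+1)%4]) for i in range(4)])
p=back(gt,Tt,np.array([[580,125]])/2.66+[140,100],.078);print('plate',p, st((*ce,a),[[.045,0,.078]]))
k=back(gt,Tt,np.array([[548,248],[671,215]])/2.66+[140,100],[.067,.067]);print(k,st((*ce,a),[[-.068,.065,.067],[-.068,-.065,.067]]))
pose=(*ce,a)
for n,px in dict(blue=[(231.8,198.1)],red1=[(274.5,193.6)],red2=[(261.9,232.5)],ps=[(198.1,159.7)],pj=[(160.9,184.6)]).items(): print(n,back(gt,Tt,px,.032 if n[0]!='p' else .03)[0])
th=np.linspace(0,2*np.pi,60)
for g,T,n in ((gt,Tt,'top0'),(gs,Ts,'scene0')):
    im=cv2.imread(f'pics/{n}.png');f=2.66;im=cv2.resize(im,None,fx=f,fy=f)
    def pl(P,col):
        q=((proj(g,T,st(pose,P))+.5)*f).astype(int);cv2.polylines(im,[q.reshape(-1,1,2)],True,col,1)
    pl(np.c_[m,np.full(4,.06)],(0,0,255))
    pl(np.c_[.045+.062*np.cos(th),.062*np.sin(th),0*th+.078],(0,255,0))
    for s in (1,-1): pl(np.c_[-.068+.033*np.cos(th),s*.065+.033*np.sin(th),0*th+.067],(255,0,255))
    pl(np.c_[-.068+.025*np.cos(th),-.065+.025*np.sin(th),0*th+.096],(255,255,0))
    x,y=(290,110) if n=='top0' else (265,185)
    cv2.imwrite(f'pics/{n}_o.png',im[int(y*f):int((y+150)*f),int(x*f):int((x+190)*f)])
E
```

```text
[[ 0.6174 -0.0298  0.06  ]
 [ 0.6889 -0.2734  0.06  ]
 [ 0.4762 -0.3332  0.06  ]
 [ 0.4005 -0.0893  0.06  ]]
[ 0.54575563 -0.18143831] 0.28352894992415584 [np.float64(0.25386913465072075), np.float64(0.22093161181767454), np.float64(0.2554128855708769), np.float64(0.22483404265161885)]
plate [[ 0.58920485 -0.17250203  0.078     ]] [[ 0.58895897 -0.16884977  0.078     ]]
[[ 0.46369745 -0.14133799  0.067     ]
 [ 0.50081967 -0.26538828  0.067     ]] [[ 0.46228713 -0.13805618  0.067     ]
 [ 0.49865403 -0.26286582  0.067     ]]
blue [0.44754563 0.16649751 0.032     ]
red1 [0.46330939 0.04917697 0.032     ]
red2 [0.35542318 0.08074046 0.032     ]
ps [0.5543123  0.26607985 0.03      ]
pj [0.48041332 0.36554369 0.03      ]
```

View pics/top0_o.png

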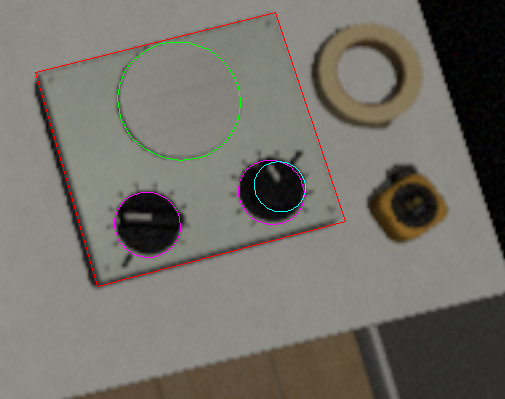

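View pics/scene0_o.png

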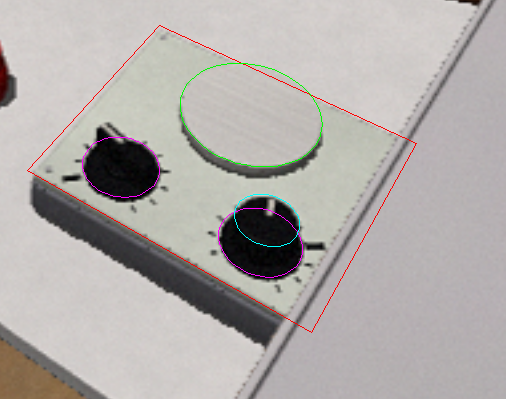

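View pics/scene0.png

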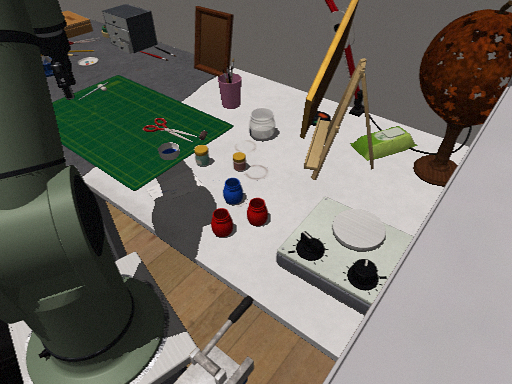

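View pics/wrist0.png

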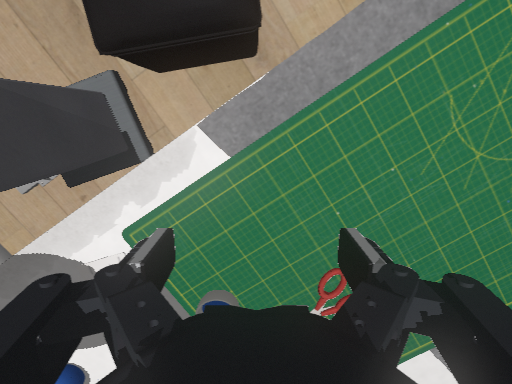

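```bash
python3 - <<'E'
from h import *
gt=pickle.load(open('pics/top0.pkl','rb'));gs=pickle.load(open('pics/scene0.pkl','rb'))
Tt=camT(gt);Ts=camT(gs)
for z in (0,.1,.2,.3,.4,.5): print(z,np.round(back(gs,Ts,[(330,384),(511,88)],z)[:,:2],3).tolist())
print('table edge',back(gt,Tt,[(415,0),(480,220)],0))
f=gt['frame'];b=np.clip(f[:,380:].astype(float)*3,0,255).astype(np.uint8);cv2.imwrite('pics/tr.png',cv2.resize(b[:,:,::-1],None,fx=1.5,fy=1.5))
E
```

```text
0 [[0.311, -0.366], [1.746, 0.013]]
0.1 [[0.275, -0.385], [1.515, -0.058]]
0.2 [[0.24, -0.404], [1.284, -0.128]]
0.3 [[0.204, -0.423], [1.054, -0.198]]
0.4 [[0.168, -0.442], [0.823, -0.269]]
0.5 [[0.133, -0.461], [0.592, -0.339]]
table edge [[ 1.08669058 -0.37040409  0.        ]
 [ 0.40946575 -0.52700335  0.        ]]
```

View pics/tr.png

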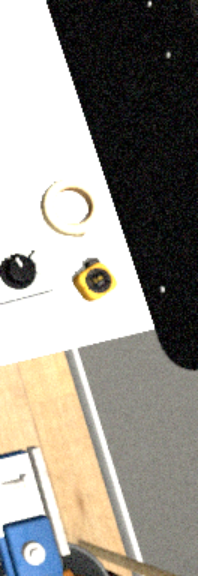

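Call:
{"op": "move_arm", "data": {"motion": [[[35,-45,0],[0,0,-0.1]],[[72,-92,0],[0,0,-0.2]],[[108,-140,0],[0,0,-0.3]],[[140,-190,0],[0,0,-0.4]],[[168,-243,0],[0,0,-0.5]],[[195,-296,0],[0,0,-0.6]],[[217,-350,0],[0,0,-0.7]],[[232,-408,0],[0,0,-0.8]],[[242,-468,0],[0,0,-0.9]],[[250,-528,0],[0,0,-1.0]],[[256,-588,0],[0,0,-1.1]],[[260,-648,0],[0,0,-1.2]]], "jaw": 40}}

```text
clock: 2.25
position: [0.4631, -0.0587, 0.2566]
tool_rot: [3.141, -0.0, 1.608]
force: [0.6, -0.5, -0.5]
grip_width: 0.0403
```

Call:
{"op": "move_arm", "data": {"motion": [[[3,-60,0],[0,0,-0.09]],[[4,-110,0],[0,0,-0.09]],[[4,-130,0],[0,0,-0.09]],[[4,-130,0],[0,0,-0.09]]]}}

```text
clock: 2.75
position: [0.4667, -0.1883, 0.2563]
tool_rot: [3.142, 0.0, 1.518]
force: [0.9, 1.0, -0.5]
grip_width: 0.0395
```

```bash
cat > look.py <<'E'
import sys
from h import *
from workcell import *
def look(tag,cam='wrist'):
    s=observe();g=grab_frame(cam);g['obs']=s
    pickle.dump(g,open(f'pics/{tag}.pkl','wb'));cv2.imwrite(f'pics/{tag}.png',g['frame'][:,:,::-1]);return s,g
if __name__=='__main__':
    s,g=look(sys.argv[1],sys.argv[2] if len(sys.argv)>2 else 'wrist');print({k:np.round(s[k],3).tolist() for k in('clock','qpos','position','tool_rot','force','moment','grip_width')})
E
python3 look.py w1
```

```text
{'clock': 2.75, 'qpos': [-0.123, 0.364, 0.503, 1.935, -0.221, 0.897, 0.439], 'position': [0.467, -0.188, 0.256], 'tool_rot': [3.142, 0.0, 1.518], 'force': [0.932, 0.955, -0.509], 'moment': [0.04, 0.014, 0.027], 'grip_width': 0.04}
```

View pics/w1.png

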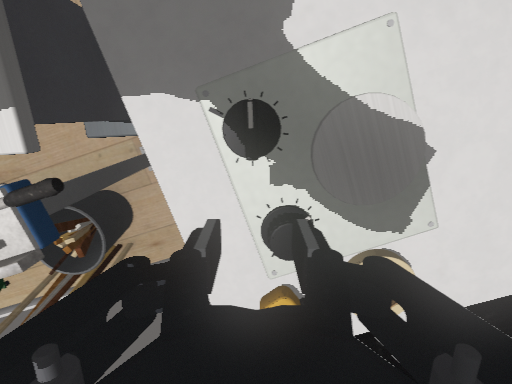

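```bash
cat > ov.py <<'E'
from h import *
th=np.linspace(0,2*np.pi,60)
m=np.array([[.115,.13],[.115,-.13],[-.115,-.13],[-.115,.13]])
def overlay(tag,pose,out,box,f=3,sp=None,tm=None,gain=1.6):
    g=pickle.load(open(f'pics/{tag}.pkl','rb'));T=camT(g,g.get('obs'))
    im=np.clip(g['frame'][:,:,::-1].astype(float)*gain,0,255).astype(np.uint8);im=cv2.resize(im,None,fx=f,fy=f,interpolation=cv2.INTER_CUBIC)
    def pl(P,col,c=True):
        q=((proj(g,T,st(pose,P))+.5)*f).astype(int);cv2.polylines(im,[q.reshape(-1,1,2)],c,col,1)
    pl(np.c_[m,np.full(4,.06)],(0,0,255))
    pl(np.c_[.045+.062*np.cos(th),.062*np.sin(th),0*th+.078],(0,255,0))
    for s in (1,-1): pl(np.c_[-.068+.033*np.cos(th),s*.065+.033*np.sin(th),0*th+.067],(255,0,255))
    pl(np.c_[-.068+.025*np.cos(th),-.065+.025*np.sin(th),0*th+.096],(255,255,0))
    for q,s in ((sp,1),(tm,-1)):
        if q is not None:
            a=2.356-q;r=np.array([0,.028]) ;pl(np.c_[-.068+r*np.cos(a),s*.065+r*np.sin(a),0*r+.096],(0,128,255),False)
    x,y,w,h=box;cv2.imwrite(out,im[int(y*f):int((y+h)*f),int(x*f):int((x+w)*f)])
E
python3 - <<'E'
from ov import *
from scipy.optimize import least_squares
# joint refinement
gw=pickle.load(open('pics/w1.pkl','rb'));Tw=camT(gw,gw['obs'])
W=back(gw,Tw,[(198,88),(396,13),(438,227),(269,278)],.06);print(np.round(W,4))
A=W[:,:2]-W[:,:2].mean(0);H=m.T@A;print('wrist pose',W[:,:2].mean(0),np.arctan2(H[0,1]-H[1,0],H[0,0]+H[1,1]))
p=(.5457,-.1814,.2835)
overlay('w1',p,'pics/w1o.png',(185,0,260,200),sp=1.1,tm=2.1)
E
```

```text
[[ 0.4089 -0.0934  0.06  ]
 [ 0.6174 -0.0326  0.06  ]
 [ 0.6885 -0.2712  0.06  ]
 [ 0.4762 -0.3321  0.06  ]]
wrist pose [ 0.54773009 -0.18231011] 1.852838692733652
```

View pics/w1o.png

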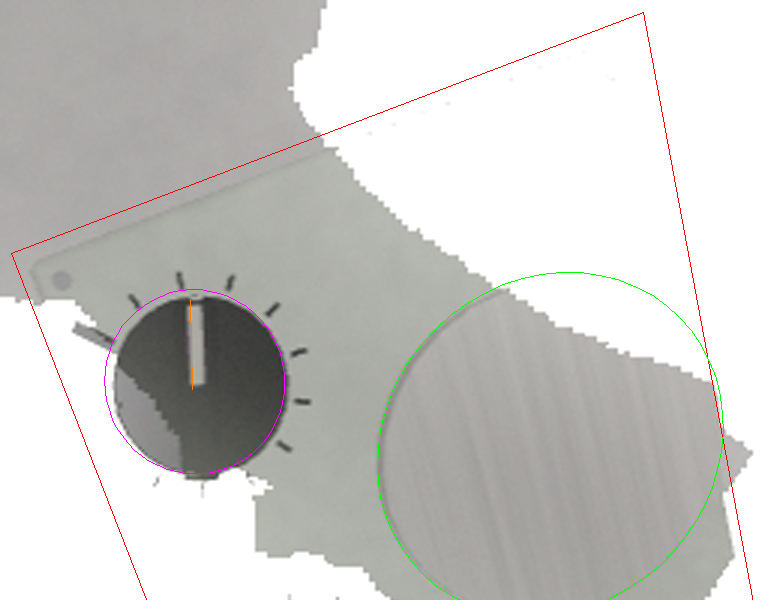

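```bash
python3 - <<'E'
from ov import *
gw=pickle.load(open('pics/w1.pkl','rb'));Tw=camT(gw,gw['obs'])
for p in [(.5457,-.1814,.2835),(.5472,-.182,.283)]: print(st(p,[[-.068,.065,0],[-.068,-.065,0],[.045,0,0]]))
print(back(gw,Tw,[(251.2,127.8)],.067))
a=back(gw,Tw,np.array([[203,385],[193,305]])/3+[184.5,-.5],.096);d=a[1]-a[0];t=np.arctan2(d[1],d[0]);print(a,t,2.356-(t-.283))
overlay('w1',(.5472,-.182,.283),'pics/w1p.png',(185,0,260,300),f=2,sp=1.0,tm=2.1,gain=1)
E
```

```text
[[ 0.46223276 -0.13801545  0.        ]
 [ 0.49859605 -0.26282615  0.        ]
 [ 0.5889037  -0.16881271  0.        ]]
[[ 0.46375446 -0.13857372  0.        ]
 [ 0.50005534 -0.26340259  0.        ]
 [ 0.59040999 -0.16943431  0.        ]]
[[ 0.46416236 -0.13827594  0.067     ]]
[[ 0.46570915 -0.13688864  0.096     ]
 [ 0.46391629 -0.11142325  0.096     ]] 1.6410839756087021 0.9979160243912977
```

View pics/w1p.png

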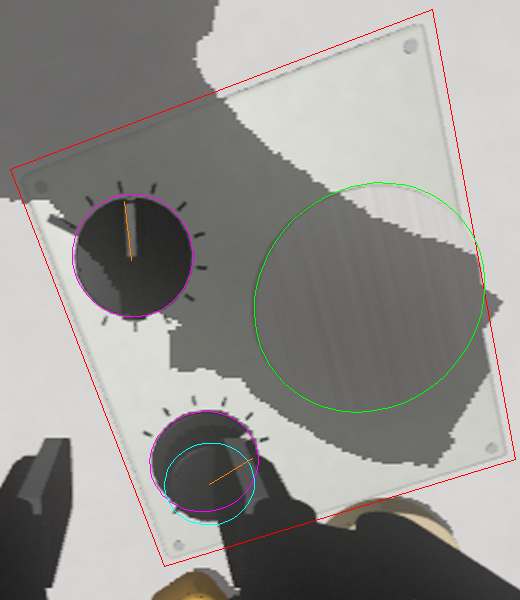

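Call:
{"op": "move_arm", "data": {"motion": [[[-2,50,-20],[0,0,0.1]],[[-2,50,-75],[0,0,0.1]],[[-2,50,-120],[0,0,0.1]],[[-2,50,-145],[0,0,0.1]],[[-2,50,-155],[0,0,0.1]],[[-2,50,-155],[0,0,0.1]]]}}

```text
clock: 3.55
position: [0.4651, -0.1364, 0.1015]
tool_rot: [-3.141, -0.0, 1.621]
force: [-0.7, 0.3, 0.2]
grip_width: 0.0398
```

```bash
python3 look.py w2
```

```text
{'clock': 3.55, 'qpos': [-0.082, 0.58, 0.328, 2.097, -0.365, 0.518, 0.566], 'position': [0.465, -0.136, 0.101], 'tool_rot': [-3.141, -0.0, 1.621], 'force': [-0.663, 0.277, 0.208], 'moment': [0.044, -0.011, 0.053], 'grip_width': 0.04}
```

View pics/w2.png

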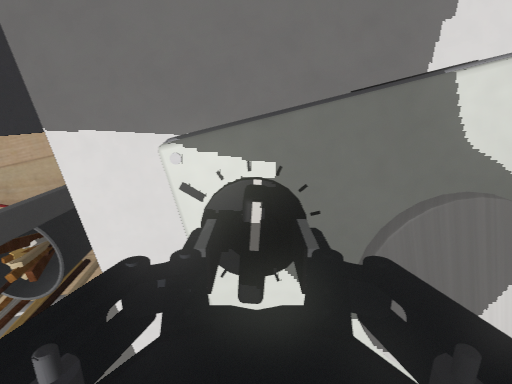

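Call:
{"op": "move_arm", "data": {"motion": [[[0,-2,-2],[0,0,0]],[[0,-2,-2],[0,0,0]],[[0,-2,-2],[0,0,0]],[[0,-2,-2],[0,0,0]]], "jaw": 5, "grip_force": 40}}

```text
clock: 4.1
position: [0.4642, -0.1393, 0.1]
tool_rot: [-3.141, -0.0, 1.62]
force: [-9.2, -1.7, 12.5]
grip_width: 0.0133
```

Call:
{"op": "move_arm", "data": {"motion": [[[0,0,2],[0,0,0.16]],[[0,0,2],[0,0,0.33]],[[0,0,2],[0,0,0.5]],[[0,0,2],[0,0,0.66]],[[0,0,2],[0,0,0.82]],[[0,0,2],[0,0,0.94]],[[0,0,2],[0,0,1.02]],[[0,0,2],[0,0,1.02]]]}}

```text
clock: 5.1
position: [0.4637, -0.1393, 0.1005]
tool_rot: [-3.14, -0.002, 2.641]
force: [0.0, -3.0, -27.2]
grip_width: 0.013
```

```bash
python3 look.py w3;python3 look.py s3 scene
```

```text
{'clock': 5.1, 'qpos': [0.13, 0.553, 0.051, 2.087, -0.054, 0.505, 1.292], 'position': [0.464, -0.139, 0.101], 'tool_rot': [-3.14, -0.002, 2.641], 'force': [0.008, -2.994, -27.202], 'moment': [-0.792, 0.009, 0.041], 'grip_width': 0.013}
{'clock': 5.15, 'qpos': [0.13, 0.553, 0.052, 2.087, -0.055, 0.505, 1.291], 'position': [0.464, -0.139, 0.101], 'tool_rot': [-3.14, -0.002, 2.64], 'force': [0.528, -3.487, -27.329], 'moment': [-0.869, 0.008, 0.016], 'grip_width': 0.013}
```

View pics/w3.png

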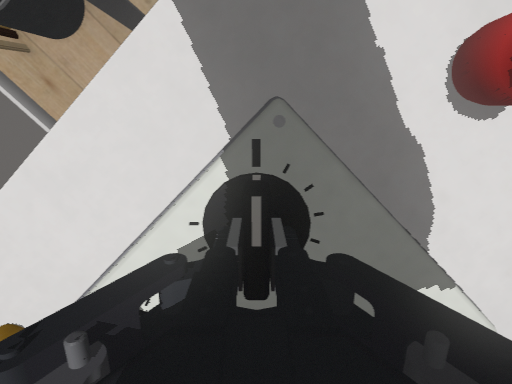

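View pics/s3.png

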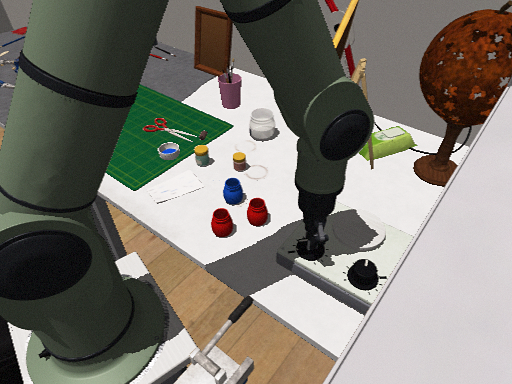

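Call:
{"op": "move_arm", "data": {"motion": [[[0,0,-1],[0,0,0.03]],[[0,0,-1],[0,0,0.06]],[[0,0,-1],[0,0,0.06]],[[0,0,-1],[0,0,0.06]]]}}

```text
clock: 5.7
position: [0.4638, -0.1394, 0.1004]
tool_rot: [-3.141, -0.002, 2.699]
force: [-6.4, -2.4, -3.2]
grip_width: 0.0129
```

```bash
python3 look.py w4
```

```text
{'clock': 5.7, 'qpos': [0.142, 0.553, 0.036, 2.086, -0.038, 0.505, 1.334], 'position': [0.464, -0.139, 0.1], 'tool_rot': [-3.141, -0.002, 2.699], 'force': [-6.369, -2.376, -3.193], 'moment': [-0.385, 1.48, -1.05], 'grip_width': 0.013}
```

Call:
{"op": "move_arm", "data": {"motion": [[[0,0,0],[0,0,-0.03]],[[0,0,0],[0,0,-0.03]],[[0,0,0],[0,0,-0.03]],[[0,0,40],[0,0,-0.03]],[[0,0,90],[0,0,-0.15]]], "jaw": 40}}

```text
clock: 6.38
position: [0.4646, -0.1388, 0.191]
tool_rot: [-3.141, -0.002, 2.549]
force: [1.2, -0.4, -0.3]
grip_width: 0.0403
```

```bash
python3 look.py w5
```

```text
{'clock': 6.375, 'qpos': [0.09, 0.397, 0.1, 2.029, -0.059, 0.721, 1.205], 'position': [0.465, -0.139, 0.191], 'tool_rot': [-3.141, -0.002, 2.549], 'force': [1.2, -0.448, -0.322], 'moment': [0.008, -0.051, -0.017], 'grip_width': 0.04}
```

View pics/w5.png

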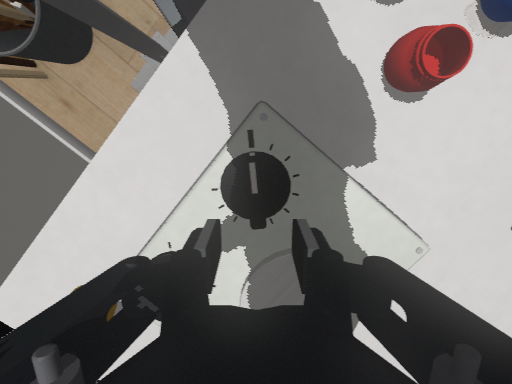

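Call:
{"op": "move_arm", "data": {"motion": [[[-3,45,30],[0,0,-0.16]],[[-6,100,50],[0,0,-0.33]],[[-9,160,50],[0,0,-0.5]],[[-12,220,50],[0,0,-0.67]],[[-15,275,50],[0,0,-0.84]],[[-17,305,50],[0,0,-1.0]],[[-17,305,50],[0,0,-1.15]],[[-17,305,50],[0,0,-1.24]],[[-17,305,50],[0,0,-1.24]]], "jaw": 85}}

```text
clock: 7.55
position: [0.448, 0.1664, 0.2403]
tool_rot: [3.141, -0.0, 1.312]
force: [-0.3, 0.4, 0.5]
grip_width: 0.0854
```

```bash
python3 look.py w6; python3 - <<'E'
from workcell import *
from h import *
g=pickle.load(open('pics/w6.pkl','rb'));T=camT(g,g['obs'])
for l in ('blue_jar','pigment_small','pigment_jar'):
    for d in outline_of(l,'wrist'):
        p=d['pixels'];ys,xs=np.nonzero(p);print(l,round(d['score'],2),d['pixel'],xs.min(),xs.max(),ys.min(),ys.max(),g['frame'][p].mean(0).round(),back(g,T,d['pixel'],.035).round(4))
E
```

```text
{'clock': 7.55, 'qpos': [-0.699, 0.319, 0.274, 2.005, -0.115, 0.832, -0.62], 'position': [0.448, 0.166, 0.24], 'tool_rot': [3.141, -0.0, 1.312], 'force': [-0.279, 0.372, 0.499], 'moment': [0.011, -0.01, 0.011], 'grip_width': 0.085}
blue_jar 0.89 [209.0, 248.9] 188 231 222 273 [75. 32. 31.] [[0.3617 0.0799 0.035 ]]
blue_jar 0.84 [261.2, 170.5] 237 282 146 193 [ 55.  71. 112.] [[0.4539 0.1635 0.035 ]]
blue_jar 0.61 [286.0, 249.3] 263 305 221 274 [78. 38. 38.] [[0.4588 0.0536 0.035 ]]
pigment_small 0.95 [318.6, 52.6] 297 341 33 80 [167. 145.  96.] [[0.5465 0.2734 0.035 ]]
pigment_jar 0.87 [230.4, 5.0] 212 246 0 14 [84. 92. 87.] [[0.467  0.3412 0.035 ]]
```

View pics/w6.png

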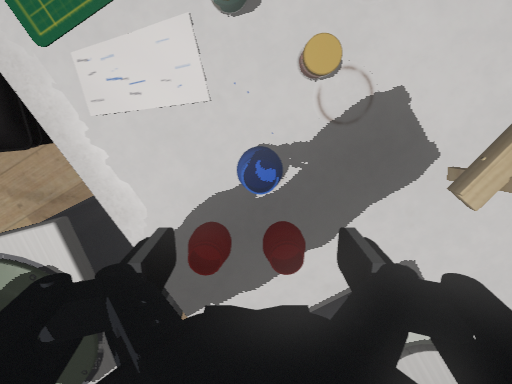

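```bash
python3 - <<'E'
from h import *
g=pickle.load(open('pics/w6.pkl','rb'));T=camT(g,g['obs'])
for px in ((259.5,169.5),(260,170)):
    for z in (.03,.043,.06): print(px,z,back(g,T,px,z).round(4))
th=np.linspace(0,2*np.pi,60);c=np.array([.4525,.164]);f=7
im=cv2.resize(g['frame'][:,:,::-1],None,fx=f,fy=f,interpolation=cv2.INTER_CUBIC)
for r,z,col in ((.0285,.02,(0,255,0)),(.0285,.043,(0,255,255)),(.0215,.064,(255,0,255))):
    q=((proj(g,T,np.c_[c[0]+r*np.cos(th),c[1]+r*np.sin(th),0*th+z])+.5)*f).astype(int);cv2.polylines(im,[q.reshape(-1,1,2)],True,col,1)
cv2.imwrite('pics/w6c.png',im[130*f:210*f,210*f:310*f])
E
```

```text
(259.5, 169.5) 0.03 [[0.452  0.1642 0.03  ]]
(259.5, 169.5) 0.043 [[0.4525 0.1668 0.043 ]]
(259.5, 169.5) 0.06 [[0.4532 0.1702 0.06  ]]
(260, 170) 0.03 [[0.4524 0.1635 0.03  ]]
(260, 170) 0.043 [[0.4529 0.1661 0.043 ]]
(260, 170) 0.06 [[0.4536 0.1696 0.06  ]]
```

View pics/w6c.png

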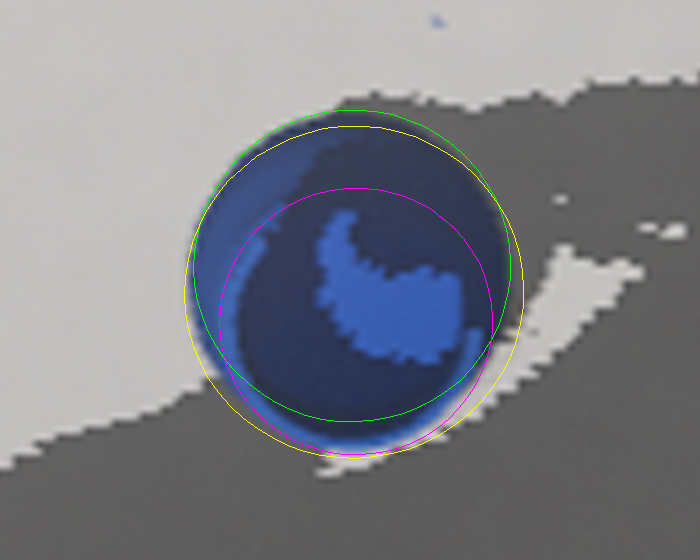

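Call:
{"op": "move_arm", "data": {"motion": [[[3.5,-1.5,-40],[0,0,0]],[[3.5,-1.5,-95],[0,0,0]],[[3.5,-1.5,-145],[0,0,0]],[[3.5,-1.5,-180],[0,0,0]],[[3.5,-1.5,-198],[0,0,0]],[[3.5,-1.5,-204],[0,0,0]],[[3.5,-1.5,-204],[0,0,0]]]}}

```text
clock: 8.62
position: [0.4517, 0.1645, 0.0365]
tool_rot: [-3.142, -0.0, 1.311]
force: [0.7, -0.4, 0.9]
grip_width: 0.0849
```

```bash
python3 look.py w7
```

```text
{'clock': 8.625, 'qpos': [-0.575, 0.684, 0.136, 2.117, -0.25, 0.354, -0.494], 'position': [0.452, 0.165, 0.037], 'tool_rot': [-3.142, -0.0, 1.311], 'force': [0.733, -0.352, 0.914], 'moment': [-0.003, -0.012, 0.006], 'grip_width': 0.085}
```

View pics/w7.png

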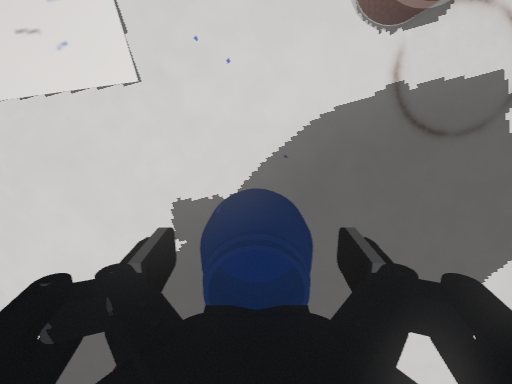

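Call:
{"op": "move_arm", "data": {"motion": [[[0,0,0],[0,0,0]],[[0,0,0],[0,0,0]],[[0,0,0],[0,0,0]],[[0,0,0],[0,0,0]],[[0,0,0],[0,0,0]]], "jaw": 45, "grip_force": 30}}

```text
clock: 9.3
position: [0.4518, 0.1648, 0.0371]
tool_rot: [3.141, -0.001, 1.311]
force: [-3.2, -0.4, 14.0]
grip_width: 0.0546
```

Call:
{"op": "move_arm", "data": {"motion": [[[0,0,8],[0,0,0]],[[0,0,25],[0,0,0]],[[0,0,50],[0,0,0]],[[0,0,85],[0,0,0]],[[0,0,125],[0,0,0]],[[0,0,130],[0,0,0]]]}}

```text
clock: 10.05
position: [0.4524, 0.1651, 0.1694]
tool_rot: [3.138, -0.003, 1.311]
force: [-0.7, -1.0, -0.7]
grip_width: 0.0548
```

```bash
python3 look.py w8
```

```text
{'clock': 10.05, 'qpos': [-0.668, 0.436, 0.253, 2.064, -0.175, 0.656, -0.56], 'position': [0.452, 0.165, 0.169], 'tool_rot': [3.138, -0.003, 1.311], 'force': [-0.673, -1.017, -0.679], 'moment': [-0.039, -0.012, 0.017], 'grip_width': 0.055}
```

View pics/w8.png

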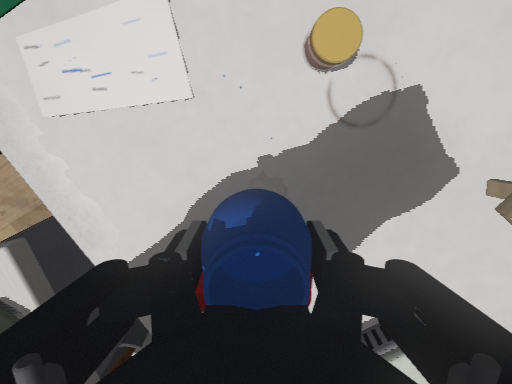

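Call:
{"op": "move_arm", "data": {"motion": [[[1,-15,15],[0,0,0]],[[3,-50,22],[0,0,0]],[[6,-95,22],[0,0,0]],[[12,-140,22],[0,0,0]],[[25,-185,22],[0,0,0]],[[50,-225,22],[0,0,0]],[[80,-265,22],[0,0,0]],[[108,-297,22],[0,0,0]],[[128,-321,22],[0,0,0]],[[137,-333,22],[0,0,0]],[[138,-334,22],[0,0,0]],[[138,-334,22],[0,0,0]]]}}

```text
clock: 11.6
position: [0.5889, -0.1686, 0.1882]
tool_rot: [-3.141, -0.0, 1.311]
force: [0.5, 1.1, -0.9]
grip_width: 0.0549
```

```bash
python3 look.py w9; python3 look.py s9 scene; python3 - <<'E'
from ov import *
overlay('w9',(.5472,-.182,.283),'pics/w9o.png',(60,20,420,330),f=1.8)
overlay('s9',(.5472,-.182,.283),'pics/s9o.png',(240,150,200,160),f=3.5,gain=1)
E
```

```text
{'clock': 11.6, 'qpos': [-0.011, 0.598, 0.286, 1.709, -0.211, 0.866, 0.106], 'position': [0.589, -0.169, 0.188], 'tool_rot': [-3.141, -0.0, 1.311], 'force': [0.469, 1.082, -0.899], 'moment': [0.031, 0.025, -0.009], 'grip_width': 0.055}
{'clock': 11.65, 'qpos': [-0.011, 0.598, 0.286, 1.709, -0.211, 0.866, 0.106], 'position': [0.589, -0.168, 0.188], 'tool_rot': [-3.141, -0.0, 1.312], 'force': [-0.024, -0.445, -0.801], 'moment': [0.03, -0.019, -0.058], 'grip_width': 0.055}
```

View pics/w9o.png

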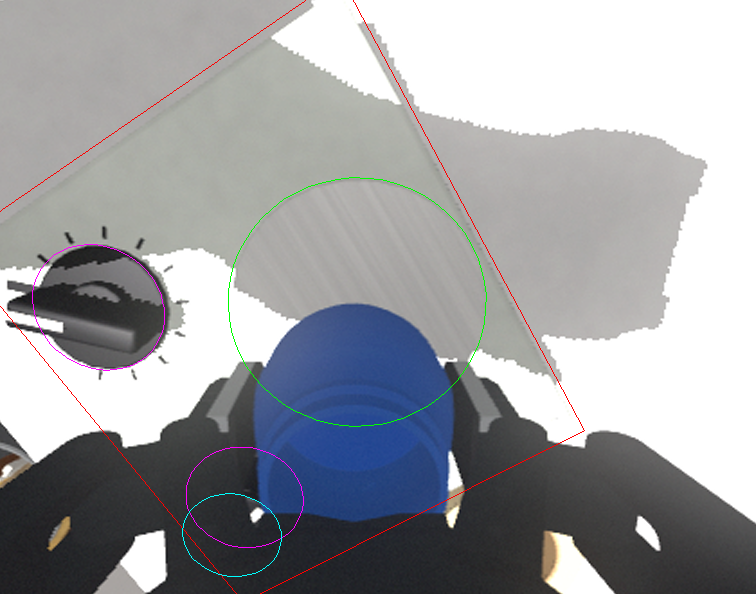

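View pics/s9o.png

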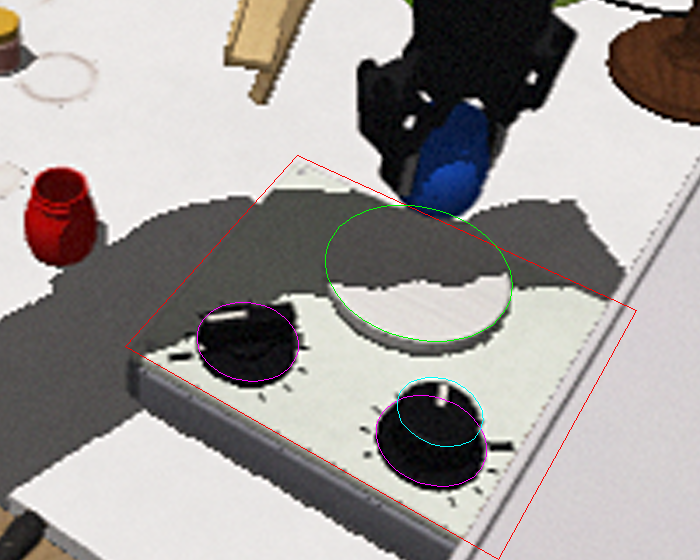

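Call:
{"op": "move_arm", "data": {"motion": [[[2,-0.5,-20],[0,0,0]],[[2,-0.5,-45],[0,0,0]],[[2,-0.5,-60],[0,0,0]],[[2,-0.5,-67],[0,0,0]],[[2,-0.5,-69],[0,0,0]],[[2,-0.5,-70],[0,0,0]],[[2,-0.5,-71],[0,0,0]],[[2,-0.5,-71],[0,0,0]]]}}

```text
clock: 12.7
position: [0.5916, -0.1699, 0.1175]
tool_rot: [3.141, -0.0, 1.311]
force: [0.0, -0.5, 0.2]
grip_width: 0.0549
```

Call:
{"op": "move_arm", "data": {"motion": [[[0,0,-1],[0,0,0]],[[0,0,-2],[0,0,0]],[[0,0,-2.5],[0,0,0]],[[0,0,-2.5],[0,0,0]]]}}

```text
clock: 13.2
position: [0.5915, -0.17, 0.1153]
tool_rot: [3.141, -0.0, 1.311]
force: [-3.6, 0.9, 9.4]
grip_width: 0.055
```

```bash
python3 look.py s10 scene; python3 - <<'E'
from ov import *
overlay('s10',(.5472,-.182,.283),'pics/s10o.png',(300,150,130,110),f=5,gain=1)
E
```

```text
{'clock': 13.2, 'qpos': [0.015, 0.699, 0.252, 1.745, -0.243, 0.729, 0.132], 'position': [0.592, -0.17, 0.115], 'tool_rot': [3.141, -0.0, 1.311], 'force': [-3.65, 0.852, 9.413], 'moment': [0.213, 0.69, -0.011], 'grip_width': 0.055}
```

View pics/s10o.png

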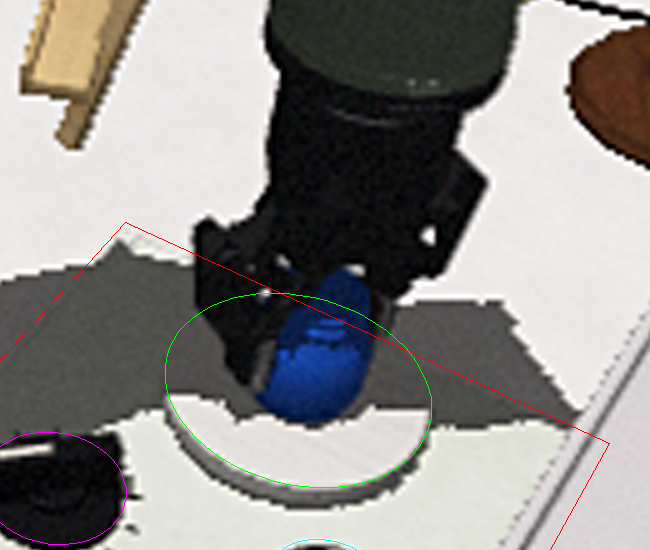

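Call:
{"op": "move_arm", "data": {"motion": [[[0,0,0.5],[0,0,0]],[[0,0,0.5],[0,0,0]],[[0,0,0.5],[0,0,0]],[[0,0,0.5],[0,0,0]],[[0,0,5],[0,0,0]],[[0,0,20],[0,0,0]],[[0,0,50],[0,0,0]],[[0,0,90],[0,0,0]],[[0,0,110],[0,0,0]]], "jaw": 85}}

```text
clock: 14.38
position: [0.5921, -0.1702, 0.228]
tool_rot: [3.139, -0.0, 1.311]
force: [-0.2, 1.4, -0.4]
grip_width: 0.0851
```

```bash
python3 look.py w11; python3 look.py s11 scene; python3 - <<'E'
from ov import *
pose=(.5472,-.182,.283)
overlay('s11',pose,'pics/s11o.png',(270,170,180,140),f=4,gain=1,tm=2.1)
g=pickle.load(open('pics/w11.pkl','rb'));T=camT(g,g['obs'])
overlay('w11',pose,'pics/w11o.png',(130,60,290,220),f=2.7,gain=1.3)
E
```

```text
{'clock': 14.375, 'qpos': [-0.022, 0.555, 0.304, 1.669, -0.196, 0.945, 0.094], 'position': [0.592, -0.17, 0.228], 'tool_rot': [3.139, -0.0, 1.311], 'force': [-0.213, 1.41, -0.445], 'moment': [0.008, -0.005, 0.002], 'grip_width': 0.085}
{'clock': 14.425, 'qpos': [-0.022, 0.553, 0.304, 1.667, -0.196, 0.946, 0.094], 'position': [0.593, -0.17, 0.23], 'tool_rot': [3.136, -0.0, 1.31], 'force': [0.526, -0.969, 2.993], 'moment': [-0.025, -0.01, 0.021], 'grip_width': 0.085}
```

View pics/w11o.png

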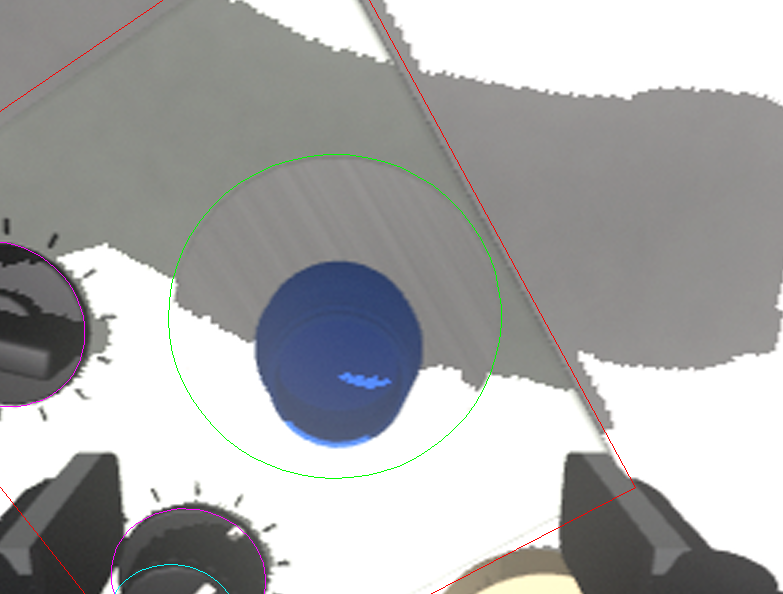

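View pics/s11o.png

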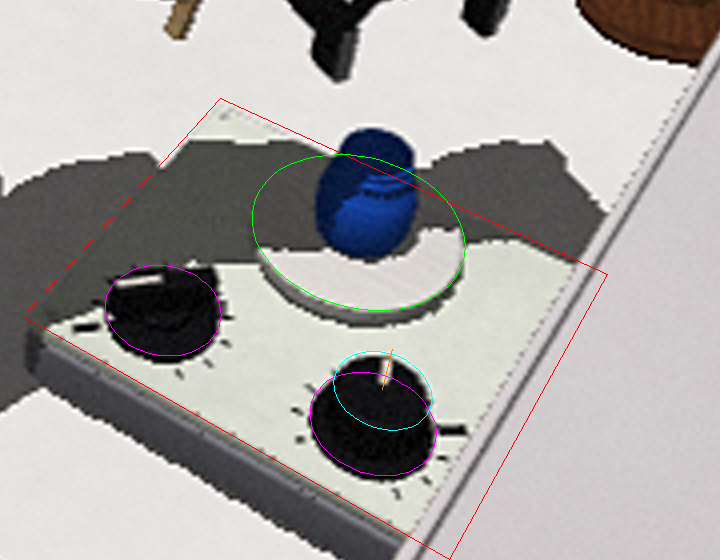

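Call:
{"op": "move_arm", "data": {"motion": [[[-40,-40,0],[0,0,0]],[[-80,-80,0],[0,0,0]],[[-92,-93,0],[0,0,0]],[[-92,-93,0],[0,0,0]]], "jaw": 75}}

```text
clock: 14.98
position: [0.499, -0.2636, 0.225]
tool_rot: [3.142, -0.0, 1.309]
force: [0.3, 1.2, 0.3]
grip_width: 0.0753
```

```bash
python3 look.py w12; python3 - <<'E'
from ov import *
pose=(.5472,-.182,.283)
g=pickle.load(open('pics/w12.pkl','rb'));T=camT(g,g['obs'])
overlay('w12',pose,'pics/w12o.png',(180,90,150,150),f=4,gain=1.2,tm=2.1)
E
```

```text
{'clock': 14.975, 'qpos': [0.153, 0.481, 0.316, 1.808, -0.188, 0.882, 0.294], 'position': [0.499, -0.264, 0.225], 'tool_rot': [3.142, -0.0, 1.309], 'force': [0.259, 1.207, 0.262], 'moment': [-0.023, -0.103, 0.049], 'grip_width': 0.075}
```

View pics/w12o.png

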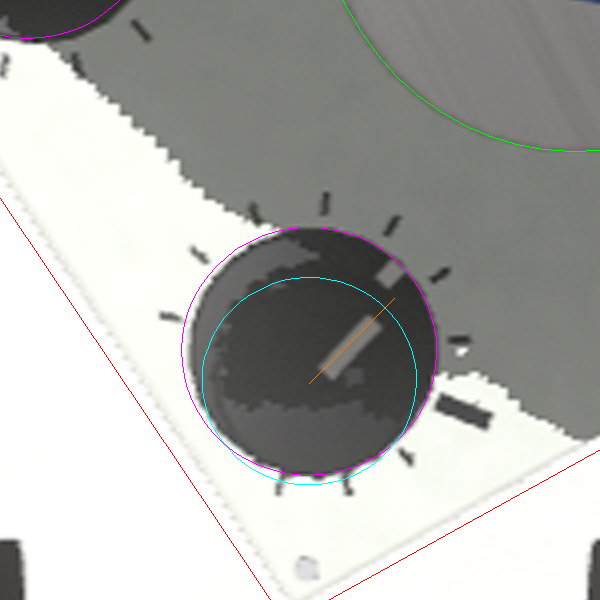

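View pics/w12.png

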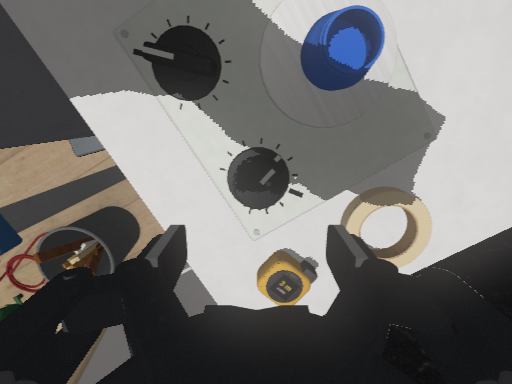

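```bash
python3 - <<'E'
from ov import *
g=pickle.load(open('pics/w12.pkl','rb'));T=camT(g,g['obs'])
def w(p,z): return back(g,T,np.array(p)/4+[179.5,89.5],z)[0]
a=w((325,374),.096);b=w((375,322),.096);d=b-a;t=np.arctan2(d[1],d[0]);print(t,'q',2.356-(t-.283))
c=np.array([.5008,-.2636])
e=w((390,272),.067)[:2]-c;print('skirt mark',2.356-(np.arctan2(e[1],e[0])-.283))
e=w((464,412),.06)[:2]-c;print('long mark',2.356-(np.arctan2(e[1],e[0])-.283))
im=cv2.imread('pics/w12.png')
E
```

```text
0.5610400284820732 q 2.0779599715179264
skirt mark 2.069722994764607
long mark 3.303314177388267
```

Call:
{"op": "move_arm", "data": {"motion": [[[2,0,-40],[0,0,0]],[[2,0,-85],[0,0,0]],[[2,0,-115],[0,0,0]],[[2,0,-125],[0,0,0]],[[2,0,-127],[0,0,0]],[[2,0,-127],[0,0,0]]]}}

```text
clock: 15.78
position: [0.5023, -0.2629, 0.0988]
tool_rot: [3.14, 0.0, 1.311]
force: [0.3, -0.8, -0.8]
grip_width: 0.075
```

```bash
python3 look.py w13
```

```text
{'clock': 15.775, 'qpos': [0.205, 0.664, 0.245, 1.885, -0.259, 0.622, 0.352], 'position': [0.502, -0.263, 0.099], 'tool_rot': [3.14, 0.0, 1.311], 'force': [0.299, -0.807, -0.774], 'moment': [-0.005, 0.009, 0.009], 'grip_width': 0.075}
```

View pics/w13.png

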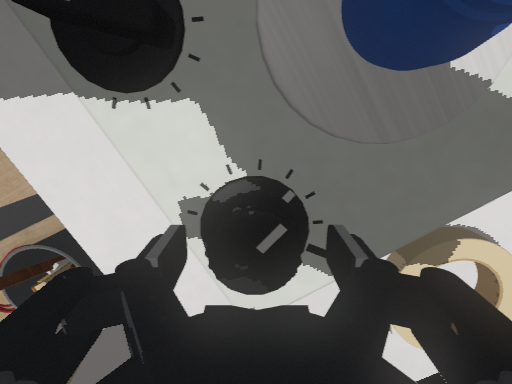

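Call:
{"op": "move_arm", "data": {"motion": [[[-1,-0.5,0],[0,0,0]],[[-1,-0.5,0],[0,0,0]],[[-1,-0.5,0],[0,0,0]],[[-1,-0.5,0],[0,0,0]]], "jaw": 40, "grip_force": 60}}

```text
clock: 16.32
position: [0.5009, -0.2636, 0.0987]
tool_rot: [3.14, -0.0, 1.311]
force: [-1.1, 1.1, 12.5]
grip_width: 0.0462
```

Call:
{"op": "move_arm", "data": {"motion": [[[0,0,1],[0,0,-0.14]],[[0,0,1],[0,0,-0.3]],[[0,0,1],[0,0,-0.46]],[[0,0,1],[0,0,-0.62]],[[0,0,1],[0,0,-0.78]],[[0,0,1],[0,0,-0.94]],[[0,0,1],[0,0,-1.1]],[[0,0,1],[0,0,-1.2]],[[0,0,1],[0,0,-1.225]],[[0,0,1],[0,0,-1.225]]]}}

```text
clock: 17.58
position: [0.5012, -0.264, 0.099]
tool_rot: [3.14, -0.001, 0.085]
force: [4.1, -6.3, -8.0]
grip_width: 0.0458
```

```bash
python3 look.py w14
```

```text
{'clock': 17.575, 'qpos': [-0.011, 0.736, 0.573, 1.897, -0.61, 0.687, -0.556], 'position': [0.501, -0.264, 0.099], 'tool_rot': [3.14, -0.001, 0.085], 'force': [4.132, -6.285, -8.006], 'moment': [-1.15, -1.007, -0.064], 'grip_width': 0.046}
```

View pics/w14.png

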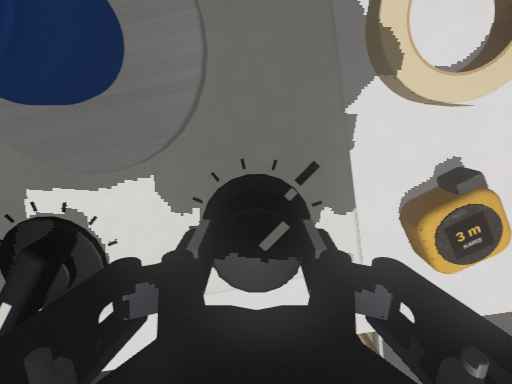

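Call:
{"op": "move_arm", "data": {"motion": [[[0,0,0],[0,0,0]],[[0,0,0],[0,0,0]],[[0,0,0],[0,0,0]],[[0,0,0],[0,0,0]],[[0,0,20],[0,0,0]],[[0,0,60],[0,0,0]],[[0,0,110],[0,0,0]],[[0,0,130],[0,0,0]],[[0,0,130],[0,0,0]]], "jaw": 75}}

```text
clock: 18.75
position: [0.501, -0.2637, 0.2312]
tool_rot: [3.141, -0.003, 0.086]
force: [0.1, -0.4, 1.0]
grip_width: 0.0748
```

```bash
python3 look.py w15; python3 look.py s15 scene;python3 - <<'E'
from ov import *
overlay('w15',(.5478,-.1822,.283),'pics/w15o.png',(200,90,150,150),f=4,gain=1.2,tm=3.299)
overlay('s15',(.5472,-.182,.283),'pics/s15o.png',(270,170,180,140),f=4,gain=1,tm=3.299)
E
```

```text
{'clock': 18.75, 'qpos': [-0.122, 0.563, 0.732, 1.813, -0.459, 0.939, -0.674], 'position': [0.501, -0.264, 0.231], 'tool_rot': [3.141, -0.003, 0.086], 'force': [0.114, -0.409, 0.997], 'moment': [-0.025, 0.007, -0.003], 'grip_width': 0.075}
{'clock': 18.8, 'qpos': [-0.121, 0.565, 0.731, 1.814, -0.46, 0.938, -0.674], 'position': [0.501, -0.263, 0.23], 'tool_rot': [3.141, -0.001, 0.086], 'force': [-0.143, -0.569, -0.39], 'moment': [0.016, 0.005, 0.046], 'grip_width': 0.075}
```

View pics/w15o.png

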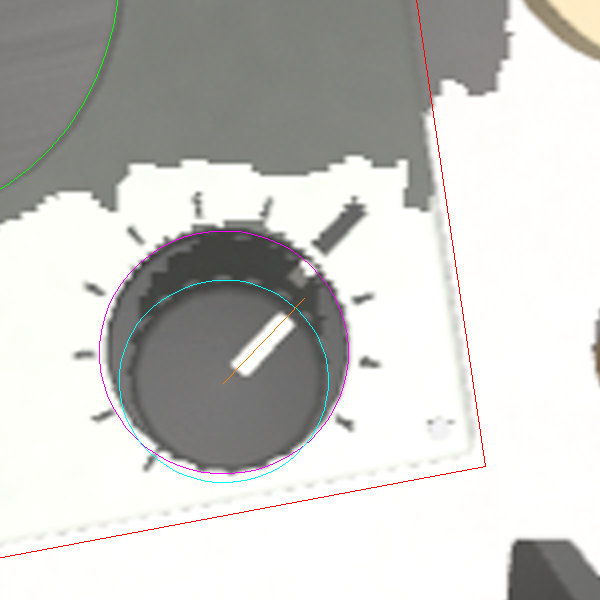

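View pics/w15.png

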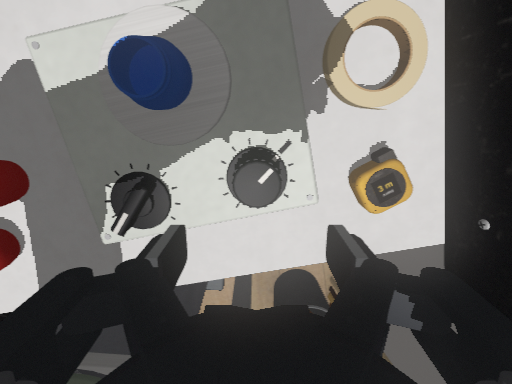

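View pics/s15o.png

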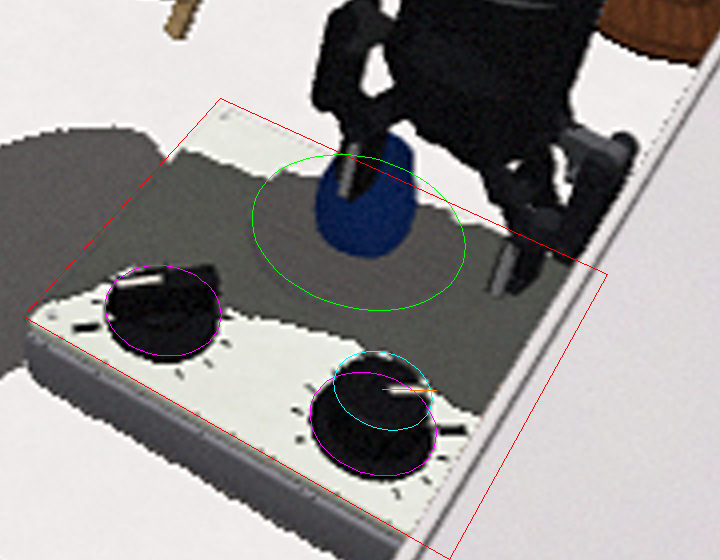

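Both pointers align with their long marks. Next: a numeric check of the dial angles and of the jar's place on the plate.

```bash
python3 - <<'E'
from ov import *
g=pickle.load(open('pics/w15.pkl','rb'));T=camT(g,g['obs'])
def w(p,z): return back(g,T,np.array(p)/4+[199.5,89.5],z)[0]
d=w((288,318),.096)-w((240,370),.096);t=np.arctan2(d[1],d[0]);print('timer q',2.356-(t-.283))
# jar overlay in w11
g=pickle.load(open('pics/w11.pkl','rb'));T=camT(g,g['obs']);f=3
im=cv2.resize(np.clip(g['frame'][:,:,::-1]*1.2,0,255).astype(np.uint8),None,fx=f,fy=f,interpolation=cv2.INTER_CUBIC)
c=st((.5478,-.1822,.283),[[.045,0,0]])[0];print(c)
for r,z,col in ((.062,.078,(0,255,0)),(.0285,.098,(0,255,255)),(.0285,.121,(0,255,255)),(.0215,.142,(255,0,255))):
    q=((proj(g,T,np.c_[c[0]+r*np.cos(th),c[1]+r*np.sin(th),0*th+z])+.5)*f).astype(int);cv2.polylines(im,[q.reshape(-1,1,2)],True,col,1)
cv2.imwrite('pics/w11j.png',im[110*f:250*f,180*f:330*f])
E
```

```text
timer q 3.282509013263303
[ 0.59100999 -0.16963431  0.        ]
```

View pics/w11j.png

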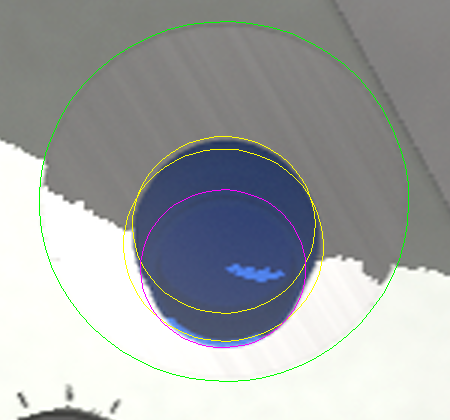

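```bash
python3 - <<'E'
from ov import *
overlay('w5',(.5476,-.1822,.283),'pics/w5o.png',(200,110,110,130),f=5,gain=1.5,sp=0.0)
E
```

```text
(no output)
```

View pics/w5o.png

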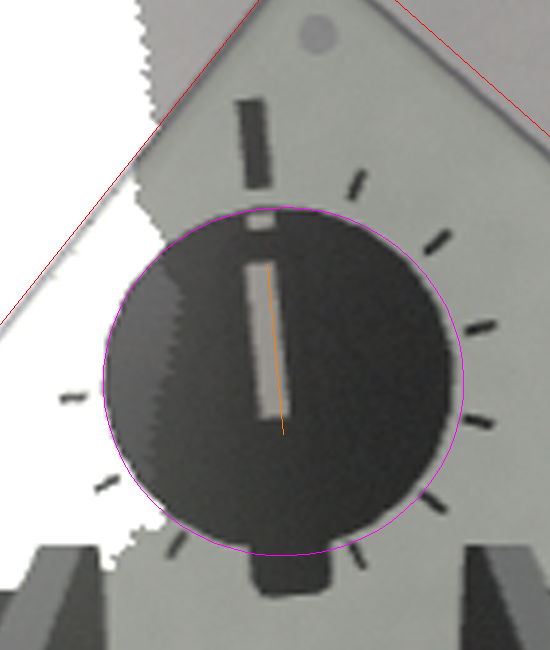

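```bash
python3 -c "
from workcell import *
print(job_done()); print(observe()['clock'])"
```

```text
the job is handed in; nothing more can be done
None
the job is handed in; nothing more can be done
```

I did all three steps and handed the job in at about 19 s of the allowed 59 s; `job_done()` gave no verdict.

- **Speed knob:** I turned it about 1.05 rad anticlockwise until the wrist felt the stop (about 1 N m). After release, the overlay showed its pointer on the long off mark, so the joint is at about 0 rad.
- **Jar:** I stood the blue jar on the plate with about 9 N of contact force and released it upright. It sits within about 2 mm of the plate's centre in the wrist picture. I left both red look-alikes alone.
- **Timer dial:** I turned it about 1.22 rad clockwise. The last wrist picture reads 3.28 rad, against a target of 3.299 rad.
- **At hand-in:** The gripper was open and clear above the stirrer, and the force on the tool was about zero.

I didn't re-measure the two small capped jars at the end. The gripper stayed well away from them, and its force readings showed no unexpected contact. No check failed. The first estimate of the stirrer's position was about 2 mm off, and I corrected it with the wrist camera before gripping.

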